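# Open the curing box and load a printed arch

### The arm

A 6-joint arm with a two-finger parallel gripper is mounted at the origin on a cart in front of the work surface, level with it; the furniture and walls round the work are solid. World frame = base frame: x ahead of the robot, y to its left, z up, the work surface at z = 0. Lengths are in m, angles in rad, forces in N, time in s.
With the tool pointing down it reaches from about 0.225 to 0.875 m from the base axis. Payload 3.4 kg.
Tool frame: the origin (TCP) lies on the centre line of the jaws, within the pads' length; the fingertips stand 11 mm ahead of it and the grasp point (between the pads) lies 8 mm behind it; z points along the fingers, y is the line along which they close (so a half turn about z gives the same grasp; the last joint's range is limited). The gripper opens to 85 mm and grips with 20 to 120 N. Pads are 22 mm wide; open, the fingers measure 114 mm over their backs; the gripper's body (76 mm by 85 mm) begins 54 mm behind the grasp point. The pads swing forward as they close: fully open they stand 13 mm farther back than shut.
Start: joints at [-1.435, 0.276, 1.505, -0, 1.361, -0.121], TCP at [0.146, -0.556, 0.242] pointing down, gripper open.
Joint ranges: [-2.89, 2.89], [-0.75, 2.08], [0.22, 2.7], [-1.18, 4.32], [0.11, 2.71], [-2.7, 2.7]. Speed limits (rad/s): [2.57, 2.57, 3.14, 3.14, 3.14, 3.14].

### API

Orientations are given as a unit quaternion [w, x, y, z].
In Python, from rig import manip, eyes, job gives the robot as it stands.
- The arm moves only by the tool drive_tool, never from a script. Its argument "rows" is a list of rows, each a list of 3 entries, a list of its own where there are three numbers: the turn, a rotation vector about the world's x, y, z in rad, then the shift along the world's x, y, z in cm, then the finger opening in cm, from 0 to 8.54. A call has 1 to 8 rows; each row shifts and turns the commanded pose from where the row before left it; what a row does not reach is not made up. A row lasts 1/8 s, in which the tool goes at most 62.5 mm and 10.7 degrees, less where a joint would pass 70% of its speed; a pose out of reach is approached as far as the arm can. A call is refused whole if a number of a shift passes 6.25 or a number of a turn 0.188, either way. A call with a gripper value outside its range is refused whole. The fingers move at their own pace and stop on an object; "force" is the grip in N (left out, the last holds). Time passes only in rows, so rows that do not move let the fingers close. It gives the time, the measured TCP pose, the force, the opening and the grip force at its end, in the units of the state.
- manip.get_state(): the state, without advancing time (a new reading comes with each control period).
- eyes.get_image(name): name is "side" or "top" or "wrist"; returns the picture (384x512x3 uint8, red, green, blue); there is no depth.
- eyes.get_calibration(name): a dict with "camera_matrix" (3x3 intrinsics, pixels), "view" (4x4, takes a point from world to camera coordinates). Camera axes: x right, y up, looking along -z (the intrinsics and any distortion apply to the point x, -y, -z); pixel columns grow to the right and rows downward; lengths in m; the calibration is good to about 2 mm. A picture is of the moment at which its call begins: read the wrist's pose just before it. get_calibration takes no time and is no camera call; for the wrist camera it gives the pose at the moment of the call.
- job.sign_off(): hands the job in; it is judged then, once.
The state is a dict: "clock": time; "qpos": joint angles; "qd": joint speeds; "effort": joint torques, N m; "position": TCP position; "ee_rot": TCP orientation; "contact_force": force on the tool from outside, world axes, zero at the start; "moment": the same for the moment, N m; "width": finger opening in m; "gripper_force": force on a finger pad.
Only numpy, scipy, OpenCV 4.12 (cv2) and the standard library are available. Lean on these libraries where they do the work, as an engineer would, in place of code of your own. Each camera call takes 0.05 s, during which the arm holds its last target. There are 200 camera calls.

### The job

Swing the amber-windowed lid of the white light-curing box up and back, past its balance point, until it stays wide open by itself. Then set the salmon-coloured dental arch that stands beside the box (not the one at the back of the bench) down flat, teeth up, on the tray inside the box (do not drop it in) and leave the lid standing open; do not disturb the other things on the bench.

Things in the scene. Friction and masses are not known exactly. Their poses are not given: they have to be found in the camera images.
- curing_box: White light-curing box, fixed, 130 (x) x 160 (y) x 65 mm without its lid, 88 with it shut. Origin: centre of its underside, at most 3 mm above the bench. Its x axis points from front (panel, lid handle) to rear (hinge), z up. Heights from the underside: tray floor 25, rim 65 mm. Open-topped chamber 106 (x) x 136 (y) mm, centred; walls 12 mm.
- tray (a point): Centre of the chamber's tray floor, 25 mm above the box's underside, under the lid while that is shut; axes as the box.
- lid_hinge (a point): Middle of the lid's hinge line, fixed at the box's upper rear edge, 65 mm behind the box's centre and 66 mm above its underside; axes as the box, hinge line along y.
- lid_handle (a point): Middle of the lid's handle, a round dark bar 10 mm thick, 104 mm long, parallel to the hinge, 40 mm of free space between it and the lid's front face, clear above and below. Shut: 175 mm in front of the hinge line and 11.5 mm above it. It circles the hinge line with the lid (clockwise seen from the box's -y side); a lightly gripped bar turns between the fingers.
- lid (a joint): Lid angle: 0 shut, 1.57 upright, 1.95 rad wide open against its stop. Lid 130 x 160 x 22 mm, about 0.3 kg, white frame round an amber window. It turns almost freely: let go below about 1.3 rad it falls shut, beyond about 1.5 it falls back to the stop and stays. About 2 N at the handle lifts it.
- arch_center (a point): Centre of the loose salmon horseshoe-shaped dental arch, 54 (x) x 64 (y) mm, about 0.14 kg, teeth up; the point is 12.5 mm above its flat underside. x axis: from closed front to open end; z up. Wall 25 mm high (teeth to 36). Front wall: x = -27 to -9 mm at y = 0, open space behind it; legs: y = 13 to 32 and -32 to -13, x = -8 to 26 mm.
- grey_cast: Bystander, loose: grey plaster cast of teeth, 57 x 68 x 32 mm; origin at the centre of its underside. Not to be moved.
- wax: Bystander, loose: yellow wax block, 30 x 62 x 19 mm; origin at the centre of its underside. Not to be moved.
- blue_cap_bottle: Bystander, loose: white bottle with a blue cap, 51 x 52 x 82 mm; origin at the centre of its underside. Not to be moved.
- arch: The same arch as a whole; its origin lies at the centre of its underside, 12.5 mm below point arch_center; same axes.
There are look-alikes about, which are no part of the job. There is more than one size of the curing_box; the job needs the larger.

How it is judged:
By the outcome, as a careful person would: the job done as asked, in the order asked, and still so for the second after the job is handed in, with the robot touching nothing.
It also fails if it takes over 58 s, if anything falls off the work surface, if the arm or the gripper's body presses on something with over 40 N, if the wrist force passes 120 N, or if a joint passes its speed limit or range.

## Working session

There is one attempt and no reset: what is moved stays moved. The work goes in short steps, Python scripts to look and compute and a tool call to move; the robot and the scene stay as the last step left them, time stands still between calls to the robot, and variables do not carry over. Pictures are saved under pics/ and viewed, at most 10 in all, crops included, and the job is handed in when it is done.

Besides the shell and the picture viewer there is one more tool, called as name(argument=value, ...), one argument or row to a line, values as JSON. drive_tool: Moves the arm, as the interface text tells. Its arguments: {"type":"object","properties":{"rows":{"type":"array"},"force":{"type":"number"}},"required":["rows"]}

```bash
mkdir -p pics
cat > h.py <<'E'
import numpy as np, cv2
from rig import manip, eyes, job
def save(n,f):
    im=np.array(eyes.get_image(n)); cv2.imwrite(f'pics/{f}.png',im[:,:,::-1]); return im
def ray(n,u,v,z,c=None):
    c=c or eyes.get_calibration(n); K=np.array(c['camera_matrix']);V=np.array(c['view'])
    d=np.linalg.inv(K)@[u,v,1]; d=np.array([d[0],-d[1],-d[2]])
    R=V[:3,:3];o=-R.T@V[:3,3]; d=R.T@d
    return o+d*(z-o[2])/d[2]
def proj(n,P,c=None):
    c=c or eyes.get_calibration(n); K=np.array(c['camera_matrix']);V=np.array(c['view'])
    p=V[:3,:3]@np.array(P)+V[:3,3]; q=K@[p[0],-p[1],-p[2]]; return q[:2]/q[2]
E
python3 - <<'E'
from h import *
a=save('top','top0'); b=save('side','side0')
for n in('top','side'):
    c=eyes.get_calibration(n); print({k:np.round(v,3).tolist() if not isinstance(v,str) else v for k,v in c.items()})
cv2.imwrite('pics/top0b.png',cv2.resize(a[:,:,::-1],(800,600),interpolation=cv2.INTER_CUBIC))
cv2.imwrite('pics/side0b.png',cv2.resize(b[:,:,::-1],(800,600),interpolation=cv2.INTER_CUBIC))
print(manip.get_state())
E
```

```text
{'camera_matrix': [[427.296, 0.0, 249.003], [0.0, 427.296, 195.466], [0.0, 0.0, 1.0]], 'view': [[0.026, -1.0, -0.005, 0.01], [0.987, 0.025, 0.158, -0.626], [-0.158, -0.009, 0.987, -1.148], [0.0, 0.0, 0.0, 1.0]]}
{'camera_matrix': [[368.1, 0.0, 251.218], [0.0, 368.1, 187.275], [0.0, 0.0, 1.0]], 'view': [[0.994, -0.108, 0.023, -0.611], [0.035, 0.504, 0.863, -0.075], [-0.104, -0.857, 0.505, -1.274], [0.0, 0.0, 0.0, 1.0]]}
{'clock': 0.1, 'qpos': array([-1.43502188e+00,  2.76517089e-01,  1.50601792e+00, -2.10832857e-05,
        1.36071654e+00, -1.21001435e-01]), 'qd': array([ 1.44069585e-03, -9.52926871e-04, -3.11995968e-03,  7.18924282e-05,
       -3.50558416e-04,  9.70109751e-04]), 'effort': array([ 1.23607380e-03, -4.17699766e+01, -2.46406156e+01, -3.01962755e-04,
        5.71888435e-03,  8.66695302e-06]), 'position': array([ 0.14595232, -0.55568613,  0.24153003]), 'ee_rot': array([-8.29350088e-04,  9.91768959e-01,  1.28037664e-01, -1.64344433e-05]), 'contact_force': array([-0.19487791,  0.65305768, -0.45914832]), 'moment': array([ 0.0334137 ,  0.03099736, -0.04226119]), 'gripper_force': 0.0, 'width': 0.0856422402427161}
```

View pics/top0b.png

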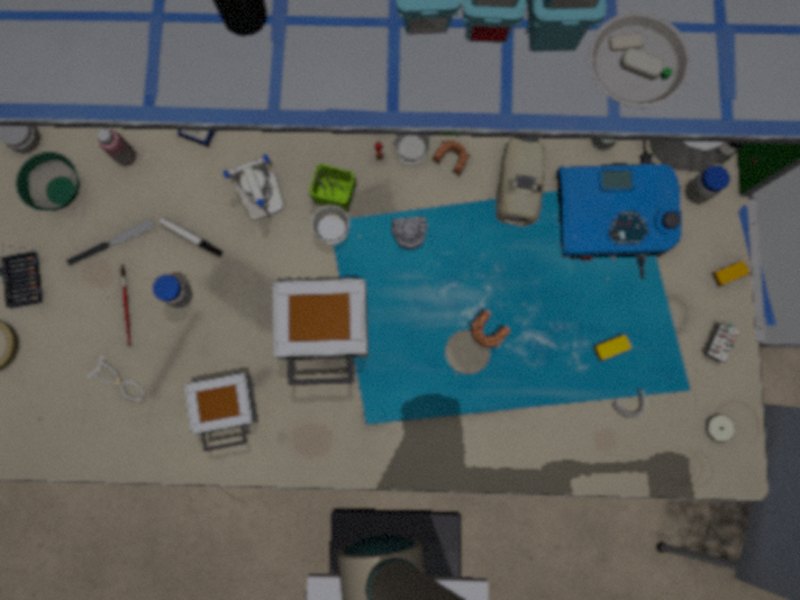

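View pics/side0b.png

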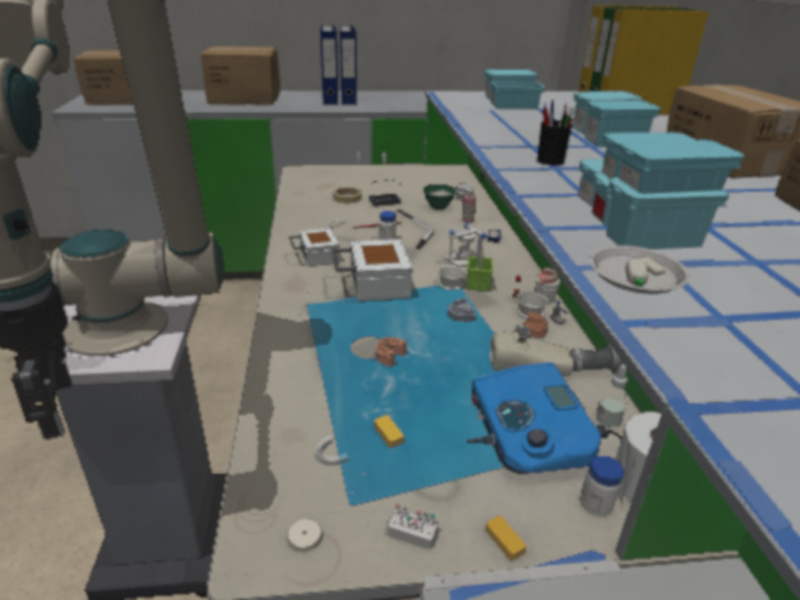

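The larger box is at about (320,318) in the enlarged top view, with its handle on the robot side (y≈370–380). The salmon arch stands at (489,329), and the second one is at the back at (451,155). I'll enlarge both.

Run:
```python
from h import *
a=cv2.imread('pics/top0.png')
x0,y0=165,170
cv2.imwrite('pics/c1.png',cv2.resize(a[y0:y0+90,x0:x0+170],None,fx=4.7,fy=4.7,interpolation=cv2.INTER_CUBIC))
b=cv2.imread('pics/side0.png')
cv2.imwrite('pics/c2.png',cv2.resize(b[140:240,185:285],None,fx=6,fy=6,interpolation=cv2.INTER_CUBIC))
```

```text
(no output)
```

View pics/c1.png

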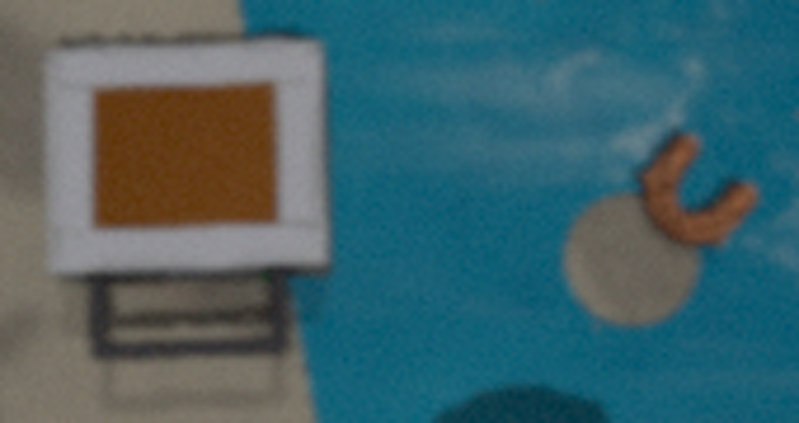

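View pics/c2.png

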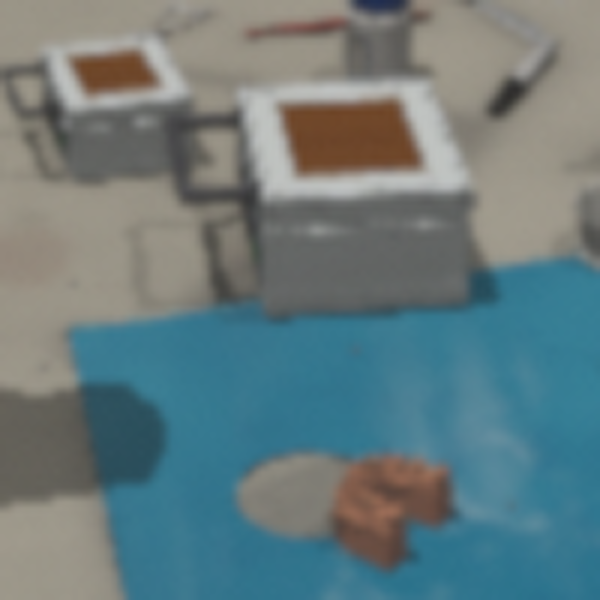

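```bash
cat >> h.py <<'E'
def c1(u,v,z): return ray('top',165+u/4.7,170+v/4.7,z)
def c2(u,v,z): return ray('side',185+u/6,140+v/6,z)
E
python3 - <<'E'
from h import *
np.set_printoptions(precision=4,suppress=True)
P=[c1(u,v,.089) for u,v in[(47,50),(322,40),(328,268),(50,272)]]
print('lid',*P,'c',np.mean(P,0), 'sides',[np.linalg.norm(P[i]-P[i-1]) for i in range(4)])
H=[c1(u,v,.079) for u,v in[(92,349),(288,347)]]; print('handle',*H,np.mean(H,0))
P=[c2(u,v,.089) for u,v in[(240,88),(437,85),(470,187),(262,195)]]; print('lid side',*P,np.mean(P,0))
P=[c2(u,v,.002) for u,v in[(265,315),(468,300)]]; print('base side',*P)
for z in(.025,.036): print('arch',z,*[c1(u,v,z) for u,v in[(678,132),(698,142),(740,187),(760,198),(665,225),(645,178),(722,243)]])
for z in (.0,.03):print('arch side',z,*[c2(u,v,z) for u,v in[(365,560),(403,570),(450,515),(337,525),(408,530),(445,470)]])
# saliency: salmon mask in side/top
a=cv2.cvtColor(cv2.imread('pics/top0.png'),cv2.COLOR_BGR2HSV)
m=(a[...,0]<14)&(a[...,1]>90)&(a[...,2]>60); m[:190]=0;m[:,:290]=0;m[230:]=0; m[:,340:]=0
pts=np.argwhere(m)[:,::-1].astype(np.float32);print(len(pts),pts.mean(0),cv2.minAreaRect(pts))
cc=cv2.minAreaRect(pts); print([ray('top',u,v,.03) for u,v in cv2.boxPoints(cc)], ray('top',*cc[0],.03))
E
```

```text
lid [0.6553 0.2285 0.089 ] [0.6652 0.0692 0.089 ] [0.5329 0.0616 0.089 ] [0.5266 0.22   0.089 ] c [0.595  0.1448 0.089 ] sides [np.float64(0.1290020596741367), np.float64(0.1596769917293828), np.float64(0.13249880765723773), np.float64(0.15852866112624944)]
handle [0.484  0.1954 0.079 ] [0.488  0.0834 0.079 ] [0.486  0.1394 0.079 ]
lid side [0.531  0.2173 0.089 ] [0.6628 0.2142 0.089 ] [0.6651 0.0675 0.089 ] [0.5372 0.0653 0.089 ] [0.599  0.1411 0.089 ]
base side [0.5386 0.0682 0.002 ] [0.6687 0.0776 0.002 ]
arch 0.025 [ 0.6264 -0.146   0.025 ] [ 0.6206 -0.1581  0.025 ] [ 0.5937 -0.1836  0.025 ] [ 0.5873 -0.1956  0.025 ] [ 0.5694 -0.1383  0.025 ] [ 0.5977 -0.1261  0.025 ] [ 0.5594 -0.1727  0.025 ]
arch 0.036 [ 0.6247 -0.1445  0.036 ] [ 0.6189 -0.1565  0.036 ] [ 0.5922 -0.1818  0.036 ] [ 0.5859 -0.1937  0.036 ] [ 0.5682 -0.1369  0.036 ] [ 0.5962 -0.1248  0.036 ] [ 0.5583 -0.171   0.036 ]
arch side 0.0 [ 0.5777 -0.184   0.    ] [ 0.597  -0.1941  0.    ] [ 0.6281 -0.1475  0.    ] [ 0.5654 -0.1518  0.    ] [ 0.6035 -0.1593  0.    ] [ 0.6307 -0.1048  0.    ]
arch side 0.03 [ 0.5735 -0.2229  0.03  ] [ 0.592  -0.2326  0.03  ] [ 0.6218 -0.1879  0.03  ] [ 0.5618 -0.1921  0.03  ] [ 0.5983 -0.1992  0.03  ] [ 0.6244 -0.147   0.03  ]
208 [311.1154 212.5385] ((311.65802001953125, 212.0446319580078), (20.730165481567383, 18.291322708129883), 37.5685920715332)
[array([ 0.5822, -0.1133,  0.03  ]), array([ 0.6245, -0.1446,  0.03  ]), array([ 0.5894, -0.1912,  0.03  ]), array([ 0.5475, -0.1598,  0.03  ])] [ 0.5858 -0.1522  0.03  ]
```

Box centre ≈ (0.597, 0.143), yaw ≈ 0.055, with the lid sides measuring 130×159 mm. The handle computed from that, (0.487, 0.137, 0.079), agrees with the one seen directly. Arch ≈ (0.586, -0.152), yaw ≈ -0.64. I'll move above the handle, turning the jaws across the bar.

drive_tool(
  rows=[
    [[0,0,0.171],[2.4,5,0],8.5],
    [[0,0,0.171],[2.4,5,0],8.5],
    [[0,0,0.171],[2.4,5,0],6],
    [[0,0,0.171],[2.4,5,0],4],
    [[0,0,0.171],[2.4,5,0],3],
    [[0,0,0.171],[2.4,5,0],3],
    [[0,0,0.171],[2.4,5,0],3],
    [[0,0,0.171],[2.4,5,0],3],
  ],
  force=20,
)

```text
clock: 1.1
position: [0.3383, -0.1544, 0.2422]
ee_rot: [0.0, 0.686, 0.728, 0.0]
contact_force: [1.4, 0.1, -0.2]
width: 0.03
gripper_force: 0.0
```

drive_tool(
  rows=[
    [[0,0,0],[2.5,4.9,-0.5],3],
    [[0,0,0],[2.5,4.9,-0.5],3],
    [[0,0,0],[2.5,4.9,-0.5],3],
    [[0,0,0],[2.5,4.9,-0.5],3],
    [[0,0,0],[2.5,4.9,-0.5],3],
    [[0,0,0],[2.3,4.6,-0.5],3],
    [[0,0,0],[0,0,0],3],
  ],
)

```text
clock: 1.98
position: [0.4869, 0.1377, 0.2112]
ee_rot: [-0.001, 0.686, 0.727, -0.0]
contact_force: [-0.6, -0.6, -0.5]
width: 0.0299
gripper_force: 0.0
```

Run:
```python
from h import *
c=eyes.get_calibration('wrist'); a=save('wrist','w1')
cv2.imwrite('pics/w1b.png',cv2.resize(a[:,:,::-1],(800,600),interpolation=cv2.INTER_CUBIC))
print(manip.get_state()['position'], np.round(c['camera_matrix'],1).tolist(),np.round(c['view'],4).tolist())
```

```text
[0.48586539 0.13595722 0.21142285] [[327.4, 0.0, 259.5], [0.0, 327.4, 195.9], [0.0, 0.0, 1.0]] [[0.9983, 0.0576, -0.001, -0.4935], [-0.0559, 0.9647, -0.2573, -0.0797], [-0.0139, 0.257, 0.9663, -0.3777], [0.0, 0.0, 0.0, 1.0]]
```

View pics/w1b.png

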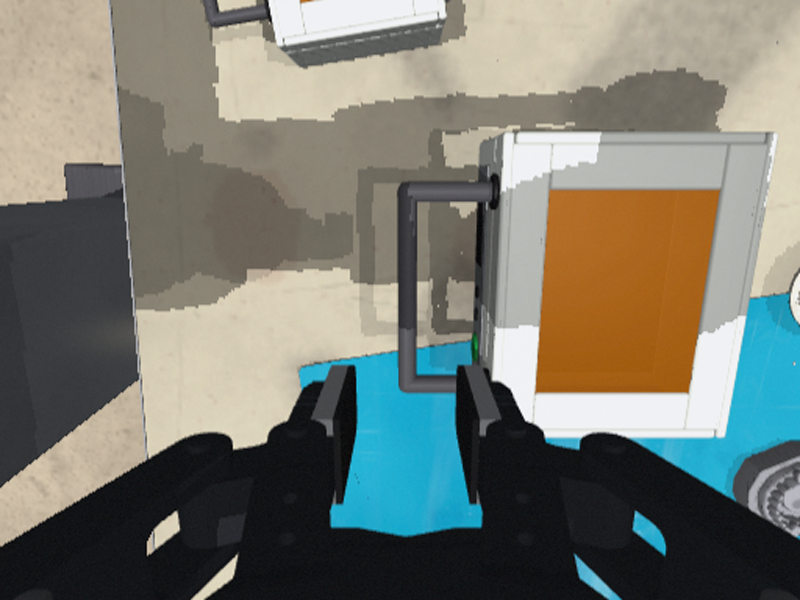

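The wrist view shows the bar vertical at column ≈406, from row 190 to 385, between the fingers' columns. Checking it against the model.

Run:
```python
from h import *
np.set_printoptions(precision=4,suppress=True)
r=lambda u,v,z: ray('wrist',u*.64,v*.64,z)
print(r(407,183,.079),r(407,391,.079),(r(407,183,.079)+r(407,391,.079))/2)
P=[r(u,v,.0895) for u,v in[(515,131),(776,132),(726,437),(507,437)]]; print(*P,np.mean(P,0))
```

```text
[0.4828 0.1941 0.079 ] [0.4893 0.0807 0.079 ] [0.486  0.1374 0.079 ]
[0.5323 0.221  0.0895] [0.6551 0.2275 0.0895] [0.6664 0.068  0.0895] [0.5457 0.0611 0.0895] [0.5999 0.1444 0.0895]
```

drive_tool(
  rows=[
    [[0,0,0],[0,0.1,-4],3],
    [[0,0,0],[0,0,-4],3],
    [[0,0,0],[0,0,-3.5],3],
    [[0,0,0],[0,0,-2.5],3],
    [[0,0,0],[0,0,0],3],
    [[0,0,0],[0,0,0],1],
    [[0,0,0],[0,0,0],0.5],
    [[0,0,0],[0,0,0],0.5],
  ],
  force=20,
)

```text
clock: 3.02
position: [0.4875, 0.1353, 0.0734]
ee_rot: [0.002, 0.688, 0.726, 0.001]
contact_force: [1.8, -2.8, 2.0]
width: 0.0091
gripper_force: 20.3
```

Gripped at 9 mm, which is the bar. Following the arc now, with the tool kept pointing down.

drive_tool(
  rows=[
    [[0,0,0],[0.37,0.02,2.61],0.5],
    [[0,0,0],[0.75,0.04,2.52],0.5],
    [[0,0,0],[1.12,0.06,2.38],0.5],
    [[0,0,0],[1.46,0.08,2.18],0.5],
    [[0,0,0],[0,0,0],0.5],
  ],
)

```text
clock: 3.65
position: [0.524, 0.1375, 0.1708]
ee_rot: [0.001, 0.688, 0.726, 0.001]
contact_force: [0.9, -1.8, -2.1]
width: 0.009
gripper_force: 20.1
```

drive_tool(
  rows=[
    [[0,0,0],[1.78,0.1,1.94],0.5],
    [[0,0,0],[2.05,0.12,1.65],0.5],
    [[0,0,0],[2.27,0.13,1.33],0.5],
    [[0,0,0],[2.44,0.14,0.98],0.5],
    [[0,0,0],[0,0,0],0.5],
  ],
)

```text
clock: 4.28
position: [0.6092, 0.1427, 0.2297]
ee_rot: [0.001, 0.688, 0.726, 0.001]
contact_force: [-3.5, -0.7, 8.8]
width: 0.0089
gripper_force: 21.7
```

drive_tool(
  rows=[
    [[0,0,0],[2.56,0.15,0.75],0.5],
    [[0,0,0],[2.62,0.15,0.3],0.5],
    [[0,0,0],[2.62,0.15,-0.1],0.5],
    [[0,0,0],[2.0,0.12,-0.4],0.5],
    [[0,0,0],[0,0,0],0.5],
  ],
)

```text
clock: 4.9
position: [0.7068, 0.1485, 0.2323]
ee_rot: [-0.0, 0.688, 0.726, -0.0]
contact_force: [0.3, -1.4, -0.7]
width: 0.0089
gripper_force: 21.0
```

Run:
```python
from h import *
a=save('side','s2'); cv2.imwrite('pics/s2b.png',cv2.resize(a[100:250,130:330,::-1],(800,600),interpolation=cv2.INTER_CUBIC))
```

```text
(no output)
```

View pics/s2b.png

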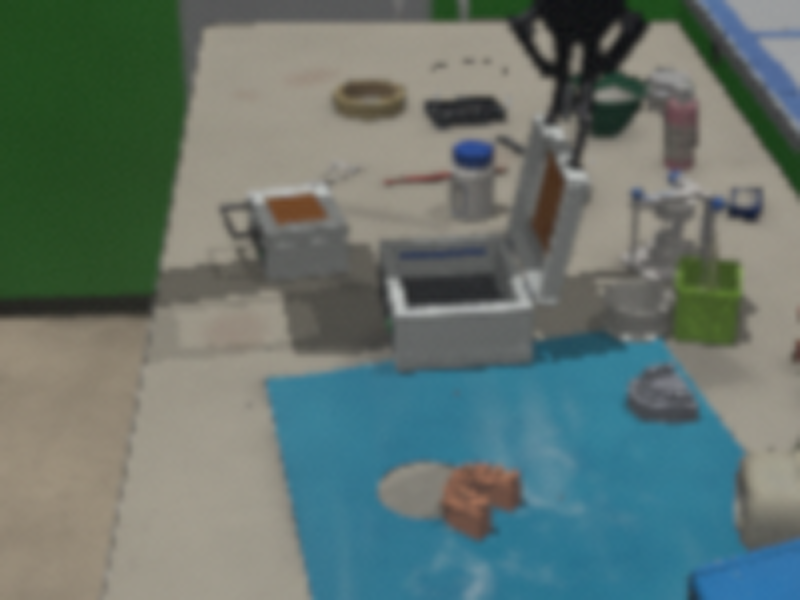

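The lid is past upright (θ≈1.77). I'll ease it further back, release, then lift clear.

drive_tool(
  rows=[
    [[0,0,0],[0.9,0.05,-0.25],0.5],
    [[0,0,0],[0.9,0.05,-0.3],0.5],
    [[0,0,0],[0,0,0],0.5],
    [[0,0,0],[0,0,0],3],
    [[0,0,0],[0,0,0],4],
    [[0,0,0],[0,0,1.5],4],
    [[0,0,0],[0,0,3],4],
    [[0,0,0],[0,0,4],4],
  ],
)

```text
clock: 5.95
position: [0.7241, 0.1495, 0.3148]
ee_rot: [-0.0, 0.688, 0.726, 0.0]
contact_force: [0.6, -0.4, -0.3]
width: 0.0399
gripper_force: 0.0
```

drive_tool(
  rows=[
    [[0,0,0.11],[-1.5,-3.6,0],4],
    [[0,0,0.11],[-1.5,-3.6,0],4],
    [[0,0,0.11],[-1.5,-3.6,0],4],
    [[0,0,0.11],[-1.5,-3.6,0],4],
    [[0,0,0.11],[-1.5,-3.6,-2.5],4],
    [[0,0,0.11],[-1.5,-3.6,-2.5],4],
    [[0,0,0.11],[-1.5,-3.6,-2.5],4],
    [[0,0,0.11],[-1.5,-3.6,-2.5],4],
  ],
)

```text
clock: 6.95
position: [0.6046, -0.1398, 0.2145]
ee_rot: [0.002, 0.311, 0.95, 0.0]
contact_force: [-0.2, 0.0, 0.1]
width: 0.04
gripper_force: 0.0
```

drive_tool(
  rows=[
    [[0,0,0],[0,0,0],4],
    [[0,0,0],[0,0,0],4],
  ],
)

```text
clock: 7.2
position: [0.6053, -0.1385, 0.2148]
ee_rot: [0.001, 0.314, 0.95, 0.0]
contact_force: [0.4, -0.6, 0.6]
width: 0.0398
gripper_force: 0.0
```

Run:
```python
from h import *
print(manip.get_state()['position'],manip.get_state()['ee_rot'],manip.get_state()['qpos'])
a=save('wrist','w2'); cv2.imwrite('pics/w2b.png',cv2.resize(a[:,:,::-1],(800,600),interpolation=cv2.INTER_CUBIC))
```

```text
[ 0.60534407 -0.13851805  0.21481487] [1.34333701e-03 3.13572403e-01 9.49563238e-01 4.48483269e-04] [-3.37485672e-01  3.58878461e-01  1.45015452e+00  9.74748200e-04
  1.32989019e+00 -1.27060692e+00]
```

View pics/w2b.png

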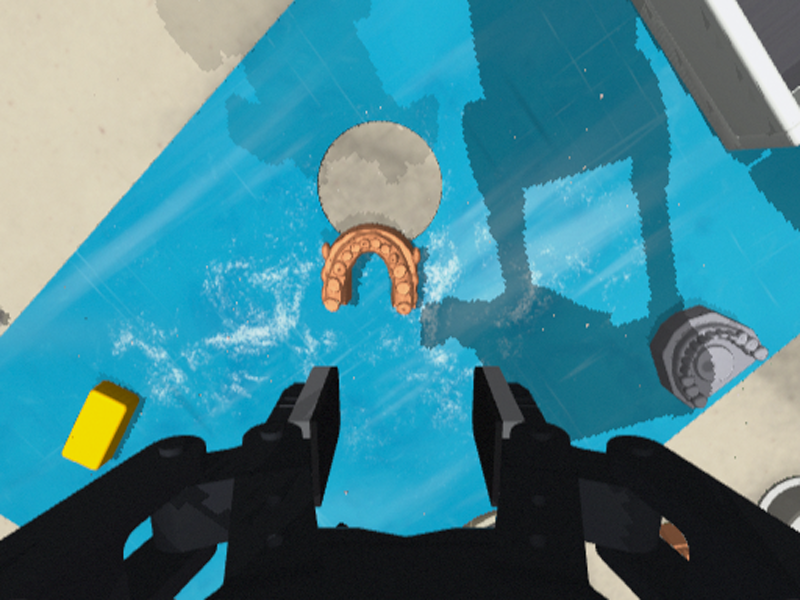

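The arch shows with its closed front at (370,224) and leg ends at (332,308) and (404,310), well aligned with the jaws.

Run:
```python
from h import *
np.set_printoptions(precision=4,suppress=True)
r=lambda u,v,z: ray('wrist',u*.64,v*.64,z)
for n,u,v,z in[('Lend',331,311,.03),('Rend',405,313,.03),('front',370,224,.025),('Lout',322,255,.015),('Rout',421,255,.015),('Loutm',321,285,.02),('Routm',418,285,.02)]:
    print(n,r(u,v,z))
c=np.array([.586,-.152]);y=-.637;R=np.array([[np.cos(y),-np.sin(y)],[np.sin(y),np.cos(y)]])
for l,z in[((-27,0),.025),((26,22),.03),((26,-22),.03),((26,32),.01),((26,-32),.01)]:
    p=c+R@np.array(l)/1000; print(l,p,proj('wrist',[*p,z])/.64)
```

```text
Lend [ 0.5959 -0.1908  0.03  ]
Rend [ 0.6254 -0.1533  0.03  ]
front [ 0.567  -0.1373  0.025 ]
Lout [ 0.5647 -0.176   0.015 ]
Rout [ 0.6033 -0.1239  0.015 ]
Loutm [ 0.5795 -0.1879  0.02  ]
Routm [ 0.6174 -0.1368  0.02  ]
(-27, 0) [ 0.5643 -0.1359] [369.0737 219.2858]
(26, 22) [ 0.62   -0.1498] [404.4188 303.3656]
(26, -22) [ 0.5938 -0.1851] [335.8623 303.4468]
(26, 32) [ 0.6259 -0.1417] [419.1295 295.819 ]
(26, -32) [ 0.5879 -0.1932] [324.9498 295.928 ]
```

drive_tool(
  rows=[
    [[0,0,0],[0.2,-0.2,-4],3.2],
    [[0,0,0],[0.2,-0.1,-4],3.2],
    [[0,0,0],[0,0,-4],3.2],
    [[0,0,0],[0,0,-3],3.2],
    [[0,0,0],[0,0,-1],3.2],
    [[0,0,0],[0,0,0],3.2],
  ],
)

```text
clock: 8.0
position: [0.6093, -0.1411, 0.0538]
ee_rot: [0.0, 0.313, 0.95, 0.0]
contact_force: [0.5, 0.2, 0.4]
width: 0.0322
gripper_force: 0.0
```

Run:
```python
from h import *
s=manip.get_state();print(s['position'],s['ee_rot'])
a=save('wrist','w3'); cv2.imwrite('pics/w3b.png',cv2.resize(a[:,:,::-1],(800,600),interpolation=cv2.INTER_CUBIC))
```

```text
[ 0.60929627 -0.14105696  0.05377621] [4.35553074e-04 3.12639929e-01 9.49871610e-01 9.99830792e-05]
```

View pics/w3b.png

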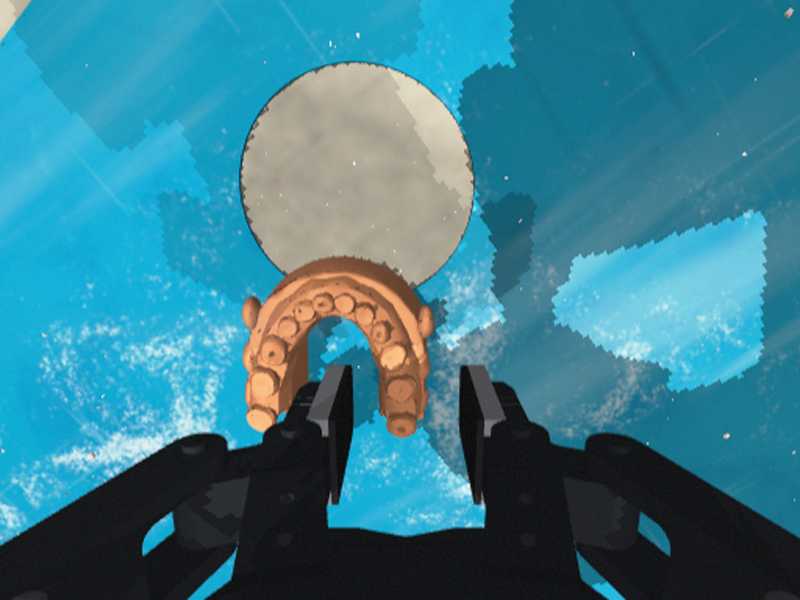

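The right leg (columns 383–427) is centred between the pads (350 and 462), and the inner finger clears the left leg. Lowering and gripping.

drive_tool(
  rows=[
    [[0,0,0],[0,0,-1.5],3],
    [[0,0,0],[0,0,-1.3],3],
    [[0,0,0],[0,0,-1],3],
    [[0,0,0],[0,0,0],3],
  ],
)

```text
clock: 8.55
position: [0.6075, -0.1413, 0.0139]
ee_rot: [-0.001, 0.313, 0.95, 0.0]
contact_force: [-0.0, 0.6, -1.1]
width: 0.0298
gripper_force: 0.0
```

drive_tool(
  rows=[
    [[0,0,0],[0,0,0],2],
    [[0,0,0],[0,0,0],1],
    [[0,0,0],[0,0,0],1],
    [[0,0,0],[0,0,0],1],
    [[0,0,0],[0,0,0],1],
  ],
  force=50,
)

```text
clock: 9.18
position: [0.6088, -0.1416, 0.0156]
ee_rot: [0.0, 0.313, 0.95, 0.0]
contact_force: [-0.2, 0.7, 1.5]
width: 0.0149
gripper_force: 50.3
```

drive_tool(
  rows=[
    [[0,0,0],[0,0,0.5],1],
    [[0,0,0],[0,0,1.5],1],
    [[0,0,0],[0,0,3],1],
    [[0,0,0],[0,0,4],1],
    [[0,0,0],[0,0,3],1],
    [[0,0,0],[0,0,0],1],
  ],
)

```text
clock: 9.93
position: [0.6103, -0.1422, 0.1387]
ee_rot: [0.004, 0.313, 0.95, -0.0]
contact_force: [-0.2, -1.2, -2.1]
width: 0.0149
gripper_force: 49.4
```

Run:
```python
from h import *
s=manip.get_state();print(s['position'],s['ee_rot'],s['width'],s['contact_force'],s['moment'])
a=save('wrist','w4')[:,:,::-1]; b=save('side','s4')[80:230,170:340,::-1]
z=lambda i:cv2.resize(i,(400,int(400*i.shape[0]/i.shape[1])),interpolation=cv2.INTER_CUBIC)
a=z(a);b=z(b);h=max(len(a),len(b));p=lambda i:cv2.copyMakeBorder(i,0,h-len(i),0,0,0)
cv2.imwrite('pics/m4.png',np.hstack([p(a),p(b)]))
```

```text
[ 0.61028345 -0.14222517  0.13870142] [ 3.53554061e-03  3.13035381e-01  9.49734883e-01 -3.61951638e-05] 0.01493729254182596 [-0.16029319 -1.16840057 -2.10418829] [ 0.06487635 -0.01770392 -0.01778362]
```

View pics/m4.png

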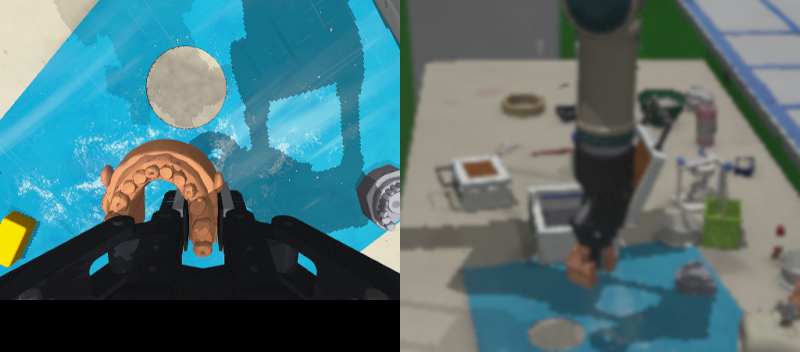

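The arch is held level, and the lid stands open in the side view. Carrying it over the chamber with the jaws turned to the box axes.

drive_tool(
  rows=[
    [[0,0,0.05],[-0.1,2.5,0.5],1],
    [[0,0,0.1],[-0.1,4,0],1],
    [[0,0,0.1],[-0.1,4.3,0],1],
    [[0,0,0.1],[-0.1,4.5,0],1],
    [[0,0,0.1],[-0.1,4.5,0],1],
    [[0,0,0.1],[-0.1,4.5,0],1],
    [[0,0,0.1],[-0.1,4,0],1],
    [[0,0,0.044],[0,2.5,0],1],
  ],
)

```text
clock: 11.02
position: [0.5997, 0.1683, 0.1378]
ee_rot: [-0.002, -0.03, 1.0, -0.0]
contact_force: [0.2, -0.2, -2.2]
width: 0.0153
gripper_force: 49.4
```

drive_tool(
  rows=[
    [[0,0,0],[0,0,0],1],
    [[0,0,0],[0,0,0],1],
  ],
)

```text
clock: 11.28
position: [0.6006, 0.1657, 0.1388]
ee_rot: [-0.001, -0.028, 1.0, -0.001]
contact_force: [0.3, 0.2, -2.2]
width: 0.0151
gripper_force: 49.4
```

Run:
```python
from h import *
s=manip.get_state();print(s['position'],s['ee_rot'],s['width'],s['contact_force'])
a=save('wrist','w5')[:,:,::-1]; cv2.imwrite('pics/w5b.png',cv2.resize(a,(800,600),interpolation=cv2.INTER_CUBIC))
```

```text
[0.60058901 0.16567787 0.13876933] [-1.41541604e-03 -2.84730206e-02  9.99593418e-01 -5.31519083e-04] 0.0150641003702279 [ 0.28882553  0.20481841 -2.17829785]
```

View pics/w5b.png

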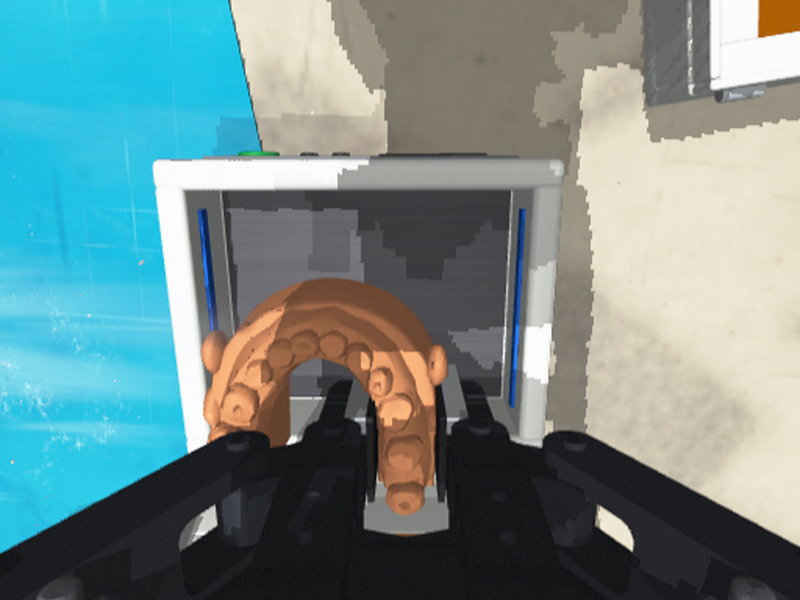

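The rim's front corners sit at (155,160) and (563,160), the tray below is clear, and the arch wings are at (205,352) and (445,362). Checking alignment numerically.

Run:
```python
from h import *
np.set_printoptions(precision=4,suppress=True)
r=lambda u,v,z: ray('wrist',u*.64,v*.64,z)
a,b=r(155,160,.066),r(563,160,.066); print(a,b,(a+b)/2,np.linalg.norm(a-b))
print('inner front',r(222,190,.066),r(512,190,.066))
for z in(.13,.14): print('arch',r(205,352,z),r(445,362,z),r(335,279,z))
```

```text
[0.5373 0.0643 0.066 ] [0.5285 0.222  0.066 ] [0.5329 0.1431 0.066 ] 0.1579690197484786
inner front [0.5472 0.0897 0.066 ] [0.5409 0.2035 0.066 ]
arch [0.5906 0.1053 0.13  ] [0.5898 0.176  0.13  ] [0.5665 0.1431 0.13  ]
arch [0.5867 0.1093 0.14  ] [0.586 0.175 0.14 ] [0.5644 0.1443 0.14  ]
```

drive_tool(
  rows=[
    [[0,0,0],[0.3,0.2,-2],1],
    [[0,0,0],[0.2,0.1,-2.5],1],
    [[0,0,0],[0,0,-2.2],1],
    [[0,0,0],[0,0,-1.2],1],
    [[0,0,0],[0,0,-0.9],1],
    [[0,0,0],[0,0,0],1],
    [[0,0,0],[0,0,0],1],
  ],
)

```text
clock: 12.2
position: [0.6071, 0.1695, 0.053]
ee_rot: [0.001, -0.029, 1.0, 0.0]
contact_force: [0.0, 0.2, -2.2]
width: 0.015
gripper_force: 49.4
```

drive_tool(
  rows=[
    [[0,0,0],[0,0,-0.4],1],
    [[0,0,0],[0,0,-0.3],1],
    [[0,0,0],[0,0,0],1],
  ],
)

```text
clock: 12.58
position: [0.6061, 0.1694, 0.045]
ee_rot: [-0.0, -0.029, 1.0, -0.0]
contact_force: [0.3, 0.1, -1.9]
width: 0.0152
gripper_force: 49.4
```

drive_tool(
  rows=[
    [[0,0,0],[0,0,-0.1],1],
    [[0,0,0],[0,0,-0.1],1],
    [[0,0,0],[0,0,0],1],
  ],
)

```text
clock: 12.95
position: [0.6064, 0.1694, 0.0431]
ee_rot: [-0.0, -0.029, 1.0, 0.0]
contact_force: [-0.7, -0.3, -0.9]
width: 0.0154
gripper_force: 49.4
```

drive_tool(
  rows=[
    [[0,0,0],[0,0,-0.1],1],
    [[0,0,0],[0,0,0],1],
  ],
)

```text
clock: 13.2
position: [0.6063, 0.1694, 0.0421]
ee_rot: [-0.0, -0.029, 1.0, 0.0]
contact_force: [-0.5, -0.1, -0.7]
width: 0.0152
gripper_force: 49.4
```

drive_tool(
  rows=[
    [[0,0,0],[0,0,-0.1],1],
    [[0,0,0],[0,0,0],1],
  ],
)

```text
clock: 13.45
position: [0.6063, 0.1694, 0.0411]
ee_rot: [-0.0, -0.029, 1.0, 0.0]
contact_force: [-0.3, 0.1, -1.6]
width: 0.0152
gripper_force: 49.4
```

drive_tool(
  rows=[
    [[0,0,0],[0,0,-0.1],1],
    [[0,0,0],[0,0,0],1],
  ],
)

```text
clock: 13.7
position: [0.6065, 0.1695, 0.0409]
ee_rot: [0.0, -0.029, 1.0, 0.0]
contact_force: [-1.9, -0.3, 3.0]
width: 0.015
gripper_force: 50.5
```

Run:
```python
from h import *
s=manip.get_state();print(s['position'],s['contact_force'],s['moment'])
```

```text
[0.60646916 0.16945368 0.04087834] [-1.85447902 -0.26199044  3.03044664] [-0.08999011  0.2399357   0.0139116 ]
```

Contact at TCP z 0.041, as expected, with 3 N upward. Releasing gently.

drive_tool(
  rows=[
    [[0,0,0],[0,0,0],1],
    [[0,0,0],[0,0,0],1.6],
    [[0,0,0],[0,0,0],1.9],
    [[0,0,0],[0,0,0],2.3],
    [[0,0,0],[0,0,0],2.8],
    [[0,0,0],[0,0,0],2.8],
  ],
  force=20,
)

```text
clock: 14.45
position: [0.6064, 0.1694, 0.04]
ee_rot: [-0.0, -0.029, 1.0, 0.0]
contact_force: [0.3, 0.6, 0.2]
width: 0.0278
gripper_force: 0.0
```

drive_tool(
  rows=[
    [[0,0,0],[0,0,0.8],2.8],
    [[0,0,0],[0,0,1.5],2.8],
    [[0,0,0],[0,0,2.5],2.8],
    [[0,0,0],[0,0,3.5],2.8],
    [[0,0,0],[-1,0,4],2.8],
    [[0,0,0],[-2,0,4],2.8],
    [[0,0,0],[-2,0,0],2.8],
    [[0,0,0],[0,0,0],2.8],
  ],
)

```text
clock: 15.45
position: [0.5556, 0.1696, 0.2052]
ee_rot: [0.001, -0.029, 1.0, 0.0]
contact_force: [0.4, -0.0, -0.3]
width: 0.0282
gripper_force: 0.0
```

Run:
```python
from h import *
np.set_printoptions(precision=4,suppress=True)
s=manip.get_state();print(s['position'],s['contact_force'],s['width'])
c=eyes.get_calibration('wrist');a=save('wrist','w6'); h=cv2.cvtColor(a,cv2.COLOR_RGB2HSV)
m=((h[...,0]<14)&(h[...,1]>90)&(h[...,2]>60)).astype(np.uint8)
n,l,st,ce=cv2.connectedComponentsWithStats(m)
for i in range(1,n):
    if st[i,4]>150:
        x,y,w,hh=st[i,:4]; print(st[i],ray('wrist',x,y+hh/2,.045,c),ray('wrist',x+w,y+hh/2,.045,c),ray('wrist',x+w/2,y,.05,c),ray('wrist',x+w/2,y+hh,.06,c))
for nme in('side','top'):
    a=save(nme,nme+'6'); h=cv2.cvtColor(a,cv2.COLOR_RGB2HSV)
    m=((h[...,0]<16)&(h[...,1]>110)&(h[...,2]>50)).astype(np.uint8)
    n,l,st,ce=cv2.connectedComponentsWithStats(m); print(nme,[list(map(int,q)) for q in st[1:] if q[4]>25])
    print(proj(nme,[.596,.146,.04]))
```

```text
[0.5556 0.1696 0.2052] [ 0.3853 -0.0292 -0.2605] 0.028247000262888573
[ 200  194   68   67 2304] [0.6031 0.1153 0.045 ] [0.5994 0.1798 0.045 ] [0.567  0.1467 0.05  ] [0.6286 0.1497 0.06  ]
side [[265, 141, 11, 22, 122], [198, 149, 12, 6, 52], [238, 168, 12, 7, 46], [338, 201, 11, 12, 93]]
[242.6403 173.4049]
top [[240, 91, 4, 10, 32], [278, 91, 22, 20, 169], [187, 154, 35, 17, 352], [79, 184, 4, 30, 59], [211, 194, 6, 17, 74], [135, 247, 18, 21, 272]]
[206.1849 205.3641]
```

Run:
```python
from h import *
np.set_printoptions(precision=4,suppress=True)
c=eyes.get_calibration('wrist'); V=np.array(c['view']); print('cam',-V[:3,:3].T@V[:3,3])
for z in(.026,.05,.061): print(z,ray('wrist',234,194,z,c),ray('wrist',217,261,z,c),ray('wrist',252,261,z,c))
h=cv2.cvtColor(cv2.imread('pics/w6.png'),cv2.COLOR_BGR2HSV)[190:265:3,195:272:2]
m=(h[...,0]<14)&(h[...,1]>90)&(h[...,2]>60)
print('\n'.join(''.join('#' if q else '.' for q in r) for r in m))
```

```text
cam [0.4916 0.1652 0.3359]
0.026 [0.5741 0.145  0.026 ] [0.6468 0.13   0.026 ] [0.6448 0.1662 0.026 ]
0.05 [0.5677 0.1466 0.05  ] [0.6348 0.1328 0.05  ] [0.6329 0.1661 0.05  ]
0.061 [0.5648 0.1473 0.061 ] [0.6293 0.134  0.061 ] [0.6275 0.1661 0.061 ]
.......................................
.......................................
..............############.............
...........##################..........
.........######################........
........#########################......
.......####.######################.....
....#####.#########################....
...####.############################...
...###.#######..###.#################..
....##.#########.......##############..
....#.#####.###..........###########...
...##.########...........###########...
...####.#####.............##########...
...##########.............##########...
...#######.................#########...
....##..#..................#########...
...######..................#########...
...#####...................#########...
...........................#########...
...........................########....
............................#######....
............................######.....
..............................###......
.......................................
```

The arch's length (53.5 mm) and width (64.5 mm) match a flat pose on the tray. The lid's window is seen upright, and the arm is clear.

```bash
python3 -c "
from h import *
print(proj('top',[.687,.149,.127]),proj('side',[.687,.149,.127]))
print(job.sign_off())"
```

```text
[203.07046111 166.87361115] [266.50194235 152.27254524]
the job is handed in; nothing more can be done
None
```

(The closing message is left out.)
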